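# Release and open the cover of the gold ducat's tray

## Robot

A 6-joint arm with a two-finger parallel gripper is mounted at the origin on the work surface. World frame = base frame: x ahead of the robot, y to its left, z up, the work surface at z = 0. Lengths are in mm, angles in rad, forces in N, time in s.
With the tool pointing down it reaches from about 400 to 925 mm from the base axis. Payload 12.5 kg.
Tool frame: the origin (TCP) lies on the centre line of the jaws, within the pads' length; the fingertips stand 19 mm ahead of it and the grasp point (between the pads) is the TCP; z points along the fingers, y is the line along which they close (so a half turn about z gives the same grasp; the last joint's range is limited). The gripper opens to 95 mm and grips with 3 to 60 N. Pads are 20 mm wide; open, the fingers measure 119 mm over their backs; the gripper's body (75 mm by 180 mm) begins 59 mm behind the grasp point.
Start: joints at [0.995, 0.491, 1.559, -0, 1.092, -0.106], TCP at [282.929, 557.311, 233.661] pointing down, gripper open.
Joint ranges: [-3.1, 3.1], [-0.84, 2.19], [0.05, 2.79], [-1.13, 4.28], [0.06, 2.93], [-2.69, 2.69]. Speed limits (rad/s): [2.22, 2.22, 2.79, 3.14, 3.14, 3.14].

## Interface

Orientations are given as [roll, pitch, yaw] about the fixed x, y, z axes, in that order (R = Rz(yaw) Ry(pitch) Rx(roll)).
In Python, from cell import state, read_camera, job_done gives the robot as it stands.
- The arm moves only by the tool arm_command, never from a script. Its argument "deltas" is a list of rows, each an object of numbers: "dx", "dy", "dz": the shift along the world's x, y, z in m; "yaw": the turn about the world's z in degrees. In form: [{"dx": .., "dy": .., "dz": .., "yaw": ..}, ...]. A call has 1 to 20 rows; each row shifts and turns the commanded pose from where the row before left it; what a row does not reach is not made up. A row lasts 1/10 s, in which the tool goes at most 50 mm and 8.59 degrees, less where a joint would pass 70% of its speed; a pose out of reach is approached as far as the arm can. A call with a gripper value outside its range is refused whole. "gripper" is the finger opening in m, from 0 to 0.0951, set as the call begins (left out, the last holds). The fingers move at their own pace and stop on an object; the grip force is fixed at half the most. Time passes only in rows, so rows that do not move let the fingers close. It gives the time, the measured TCP pose, the force, the opening and the grip force at its end, in the units of the state.
- state(): the state, without advancing time (a new reading comes with each control period).
- read_camera(name): name is "side" or "top" or "wrist"; returns a dict with "color" (480x640x3 uint8, red, green, blue), "range_z" (480x640 float32, mm along the optical axis (not along the pixel's ray), 0 where there is no reading), "fx", "fy", "cx", "cy" (pixels), "extrinsics" (4x4, takes a point from camera to world coordinates). Camera axes: x right, y up, looking along -z (the intrinsics and any distortion apply to the point x, -y, -z); pixel columns grow to the right and rows downward; lengths in mm; the calibration is good to about 2 mm. A picture is of the moment at which its call begins.
- job_done(): hands the job in; it is judged then, once.
The state is a dict: "t": time; "joints": joint angles; "qvel": joint speeds; "tau": joint torques, N m; "eef_pos": TCP position; "tcp_rot": TCP orientation; "ft_force": force on the tool from outside, world axes, zero at the start; "moment": the same for the moment, N m; "opening": opening from 0.0 (shut) to 1.0 (fully open); "grip_force": force on a finger pad.
Only numpy, scipy, OpenCV 4.12 (cv2) and the standard library are available. Lean on these libraries where they do the work, as an engineer would, in place of code of your own. Each camera call takes 0.05 s, during which the arm holds its last target. There are 200 camera calls.

## Task

Open the walnut coin tray that holds the gold ducat: press its brass release tab down until the clear cover pops up, then take the black pull and swing the cover up and back until it stands upright or leans back, and let go. Keep the tray with the silver coin shut.

Things in the scene. Friction and masses are not known exactly. Their poses are not given: they have to be found in the camera images.
- ducat_tab_top (a point): Top centre of the gold ducat tray's brass release tab: 28 x 28 mm pad, 33 mm above the desk, in front of the fixed walnut tray (120 deep x 150 wide x 45 mm). Axes: z up, +x from tray front to back. Tips down when pressed: frees the cover at 4-5 mm, stops at 8 mm (2 N rising to 3-4 N), springs back. Its hook, 26 mm off towards +x, stands 17 mm above the pad. A twin tray holds a silver coin.
- ducat_pull (a point): Centre of the black pull on that tray's cover: barrel 16 mm across, 18 mm long in y; grip its flat ends, along y; it may turn between the fingers. Shut: 41 mm above the desk, 80 mm towards +y from the tab, free space all round, cover edge 30 mm behind (+x). Axes as the tab's when shut, turning with the cover: +x points at the fixed hinge line, 140 mm away, parallel to y, 41 mm above the desk.
- ducat_cover (a joint): Angle (rad) of that tray's clear, black-edged cover (110 x 132 x 8 mm, 70 g): 0 shut and latched, about 0.17 popped up once the tab has been pressed, 1.57 upright, 1.9 leaning fully back (stop). A stiff hinge keeps it where it is left; about 1 N at the pull swings it.
- thaler_cover (a joint): Opening angle (rad) of the cover of the other, equal tray, the one with the silver coin: 0 shut. It stays shut.

How it is judged (in metres and radians):
On the way:
1. the tab has let the gold ducat's cover go and it has popped up (value of joint ducat_cover between 0.1 and 0.5 rad), for 0.1 s.
At the end, for the whole second after the job is handed in: The gold ducat's cover stands open by at least 1.3 rad (75 degrees), at rest and let go; the silver coin's cover is shut (below 0.05 rad) (value of joint ducat_cover above 1.3 rad and velocity of joint ducat_cover between -0.1 and 0.1 rad/s and value of joint thaler_cover below 0.05 rad); the robot touches nothing.
It fails at once if the silver coin's cover came open (value of joint thaler_cover above 0.08 rad).
It also fails if it takes over 43 s, if anything falls off the work surface, if the arm or the gripper's body presses on something with over 40 N, if the wrist force passes 120 N, or if a joint passes its speed limit or range.

## Working session

There is one attempt and no reset: what is moved stays moved. The work goes in short steps, Python scripts to look and compute and a tool call to move; the robot and the scene stay as the last step left them, time stands still between calls to the robot, and variables do not carry over. Pictures are saved under pics/ and viewed, at most 10 in all, crops included, and the job is handed in when it is done.

Besides the shell and the picture viewer there is one more tool, called after ">>>" as a command line: name --argument value ..., lists and objects as JSON in quotes. arm_command: Moves the arm, as the interface text tells. Its arguments: {"type":"object","properties":{"deltas":{"type":"array"},"gripper":{"type":"number"}},"required":["deltas"]}

```bash
mkdir -p pics; ls
cat > h.py <<'E'
import numpy as np,cv2
from cell import state,read_camera,job_done
def snap(n,f):
    c=read_camera(n); np.savez(''+f+'.npz',**{k:np.asarray(v) for k,v in c.items()}); cv2.imwrite('pics/'+f+'.png',c['color'][:,:,::-1]); return c
def pt(c,u,v,z=None):
    # ray to world; depth reading, or the plane at height z
    E=np.array(c['extrinsics']); d=np.array([(u-c['cx'])/c['fx'],-(v-c['cy'])/c['fy'],-1.])
    if z is None: s=np.median([x for x in c['range_z'][int(v)-1:int(v)+2,int(u)-1:int(u)+2].ravel() if x>0])
    else: s=(z-E[2,3])/(E[:3,:3]@d)[2]
    return (E[:3,:3]@(d*s)+E[:3,3]).round(1)
E
python3 - <<'E'
from h import *
for n in('top','side'): c=snap(n,n+'0'); print(n,c['fx'],c['cx'],c['cy'],np.round(c['extrinsics'],3).tolist(),[k for k in c])
print(state())
E
```

```text
pics
top 619.8147926576125 313.021731710205 250.7617632203618 [[-0.059, 0.972, -0.227, 353.475], [-0.998, -0.058, 0.014, -22.472], [0.0, 0.228, 0.974, 953.61], [0.0, 0.0, 0.0, 1.0]] ['color', 'range_z', 'fx', 'fy', 'cx', 'cy', 'extrinsics']
side 481.10095781623767 322.9979765505454 239.67036726661797 [[-0.735, 0.498, -0.46, 239.825], [-0.678, -0.532, 0.508, 322.689], [0.008, 0.685, 0.729, 581.805], [0.0, 0.0, 0.0, 1.0]] ['color', 'range_z', 'fx', 'fy', 'cx', 'cy', 'extrinsics']
{'t': 0.1, 'joints': array([ 9.95408507e-01,  4.91485517e-01,  1.55940330e+00, -1.19019909e-05,
        1.09166636e+00, -1.05615933e-01]), 'qvel': array([-0.00040774, -0.0020719 , -0.0001364 ,  0.00038846,  0.00040057,
        0.00256372]), 'tau': array([ 2.59138302e-03, -6.13628626e+01, -2.58605057e+01,  6.93897181e-02,
        4.69382980e-02, -8.87716124e-05]), 'eef_pos': array([282.81090638, 557.13445524, 233.12362332]), 'tcp_rot': array([-3.14063438e+00, -9.09711338e-05,  2.67182622e+00]), 'ft_force': array([0.1621977 , 0.00553181, 0.6072076 ]), 'moment': array([ 0.01234163, -0.0229313 ,  0.04914474]), 'grip_force': 0.0, 'opening': 0.9985771766988294}
```

View pics/top0.png

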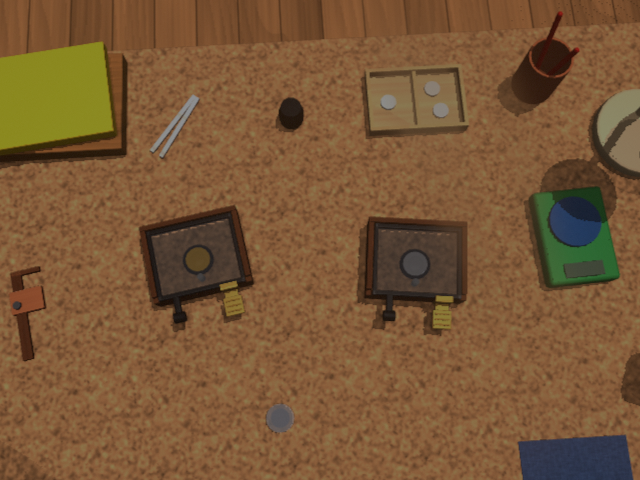

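The gold ducat tray is the left one: coin (198,259), tab near (233,300), pull near (180,316). The silver tray is on the right. I'll enlarge the front of the gold tray.

Run:
```python
from h import *
i=cv2.imread('pics/top0.png')[200:330,130:270]
cv2.imwrite('pics/crop0.png',cv2.resize(i,None,fx=4.5,fy=4.5,interpolation=cv2.INTER_CUBIC))
c=np.load('top0.npz')
for u,v,z in((234,303,33),(180,316,41),(180,308,41)): print(pt(c,u,v),pt(c,u,v,z))
```

```text
[495.3  87.4  32.3] [495.2  87.3  33. ]
[478.6 165.3  47.1] [479.4 166.5  41. ]
[490.8 165.7  44.2] [491.3 166.4  41. ]
```

View pics/crop0.png

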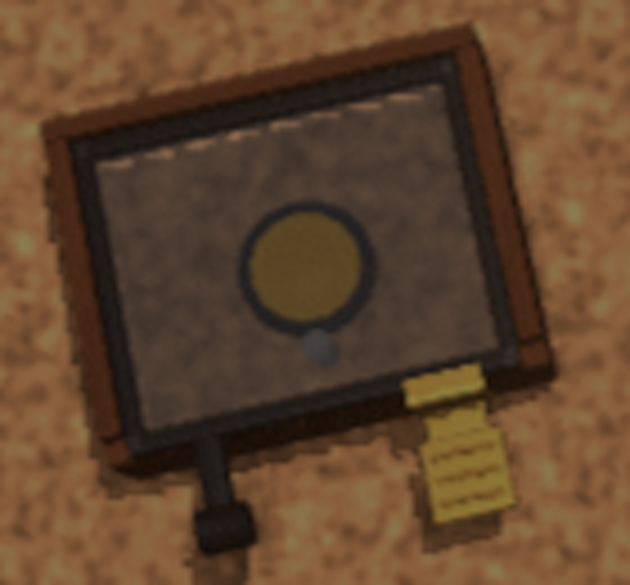

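View pics/side0.png

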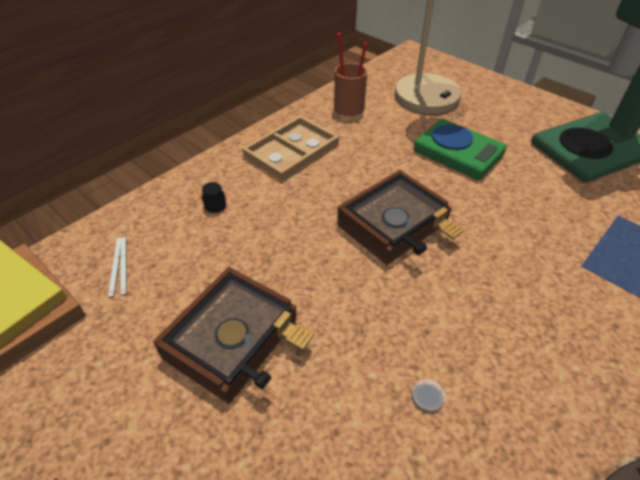

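The crop shows the pad centre at crop (468,480), or full-image pixel (234,306.7). The barrel is at crop (225,525), or (180,316.6), and the tray edges give the yaw.

Run:
```python
from h import *
c=np.load('top0.npz'); f=lambda u,v,z:pt(c,130+u/4.5,200+v/4.5,z)
tab=f(468,480,33); pull=f(225,523,46)
print('tab',tab,pt(c,234,306.7),'pull',pull,'d',np.hypot(*(tab-pull)[:2]))
for a,b,z in(((45,128),(475,28),45),((130,450),(515,362),45),((72,145),(455,55),45),((45,128),(105,440),45),((455,55),(515,362),45)):
    d=f(*b,z)-f(*a,z); print(np.hypot(*d[:2]).round(1),np.degrees(np.arctan2(d[1],d[0])).round(2))
d=(pull-tab)[:2]; print('yaw from tab-pull', np.degrees(np.arctan2(d[1],d[0])))
c1=np.load('side0.npz')
print(pt(c1,299,337,33),pt(c1,262,379,46))
```

```text
tab [489.7  87.5  33. ] [489.8  87.6  32.2] pull [478.4 165.5  46. ] d 78.81427535668904
148.3 -79.63
129.1 -80.23
131.9 -79.56
109.5 -169.42
108.3 -171.13
yaw from tab-pull 98.24319274643636
[490.   91.1  33. ] [475.7 168.2  46. ]
```

>>> arm_command --deltas '[{"dx": 0.0128,"dy": -0.0293,"dz": -0.0045,"yaw": 2.3},{"dx": 0.0128,"dy": -0.0293,"dz": -0.0045,"yaw": 2.3},{"dx": 0.0128,"dy": -0.0293,"dz": -0.0045,"yaw": 2.3},{"dx": 0.0128,"dy": -0.0293,"dz": -0.0045,"yaw": 2.3},{"dx": 0.0128,"dy": -0.0293,"dz": -0.0045,"yaw": 2.3},{"dx": 0.0128,"dy": -0.0293,"dz": -0.0045,"yaw": 2.3},{"dx": 0.0128,"dy": -0.0293,"dz": -0.0045,"yaw": 2.3},{"dx": 0.0128,"dy": -0.0293,"dz": -0.0045,"yaw": 2.3},{"dx": 0.0128,"dy": -0.0293,"dz": -0.0045,"yaw": 2.3},{"dx": 0.0128,"dy": -0.0293,"dz": -0.0045,"yaw": 2.3},{"dx": 0.0128,"dy": -0.0293,"dz": -0.0045,"yaw": 2.3},{"dx": 0.0128,"dy": -0.0293,"dz": -0.0045,"yaw": 2.3},{"dx": 0.0128,"dy": -0.0293,"dz": -0.0045,"yaw": 2.3},{"dx": 0.0128,"dy": -0.0293,"dz": -0.0045,"yaw": 2.3},{"dx": 0.0128,"dy": -0.0293,"dz": -0.0045,"yaw": 2.3},{"dx": 0.0128,"dy": -0.0293,"dz": -0.0045,"yaw": 2.3},{},{}]' --gripper 0

```text
$.deltas[16]: bad value
```

Run:
```python
from h import *
c=snap('wrist','w0'); print(np.round(c['extrinsics'],3).tolist()); s=state(); print(s['eef_pos'],s['tcp_rot'],s['joints'])
```

```text
[[0.453, -0.856, -0.249, 212.141], [0.891, 0.435, 0.129, 592.271], [-0.002, -0.28, 0.96, 384.42], [0.0, 0.0, 0.0, 1.0]]
[282.84919786 557.15337986 233.22644287] [-3.14080178e+00 -1.02319912e-04  2.67174012e+00] [ 9.95361590e-01  4.91376724e-01  1.55930107e+00  2.07371373e-05
  1.09171212e+00 -1.05591805e-01]
```

View pics/w0.png

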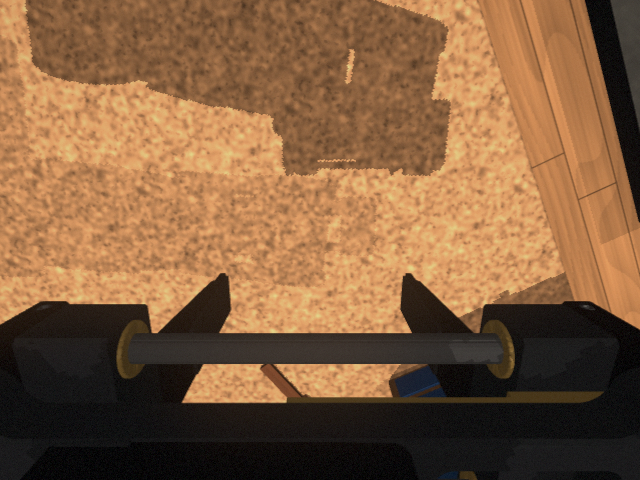

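The move was refused because of the empty rows, so this is the wrist view from the start pose (fingers open, bare desk). I'll resend it with zero rows.

>>> arm_command --deltas '[{"dx": 0.0128,"dy": -0.0293,"dz": -0.0045,"yaw": 2.3},{"dx": 0.0128,"dy": -0.0293,"dz": -0.0045,"yaw": 2.3},{"dx": 0.0128,"dy": -0.0293,"dz": -0.0045,"yaw": 2.3},{"dx": 0.0128,"dy": -0.0293,"dz": -0.0045,"yaw": 2.3},{"dx": 0.0128,"dy": -0.0293,"dz": -0.0045,"yaw": 2.3},{"dx": 0.0128,"dy": -0.0293,"dz": -0.0045,"yaw": 2.3},{"dx": 0.0128,"dy": -0.0293,"dz": -0.0045,"yaw": 2.3},{"dx": 0.0128,"dy": -0.0293,"dz": -0.0045,"yaw": 2.3},{"dx": 0.0128,"dy": -0.0293,"dz": -0.0045,"yaw": 2.3},{"dx": 0.0128,"dy": -0.0293,"dz": -0.0045,"yaw": 2.3},{"dx": 0.0128,"dy": -0.0293,"dz": -0.0045,"yaw": 2.3},{"dx": 0.0128,"dy": -0.0293,"dz": -0.0045,"yaw": 2.3},{"dx": 0.0128,"dy": -0.0293,"dz": -0.0045,"yaw": 2.3},{"dx": 0.0128,"dy": -0.0293,"dz": -0.0045,"yaw": 2.3},{"dx": 0.0128,"dy": -0.0293,"dz": -0.0045,"yaw": 2.3},{"dx": 0.0128,"dy": -0.0293,"dz": -0.0045,"yaw": 2.3},{"dx": 0,"dy": 0,"dz": 0,"yaw": 0},{"dx": 0,"dy": 0,"dz": 0,"yaw": 0}]' --gripper 0

```text
t: 1.95
eef_pos: [487.6, 88.1, 161.4]
tcp_rot: [3.141, -0.001, -2.971]
ft_force: [0.6, -0.8, -0.4]
opening: 0.005
grip_force: 0.0
```

Run:
```python
from h import *
c=snap('wrist','w1'); print(np.round(c['extrinsics'],3).tolist())
```

```text
[[-0.169, -0.946, -0.275, 409.571], [0.986, -0.162, -0.046, 73.978], [-0.001, -0.279, 0.96, 312.772], [0.0, 0.0, 0.0, 1.0]]
```

View pics/w1.png

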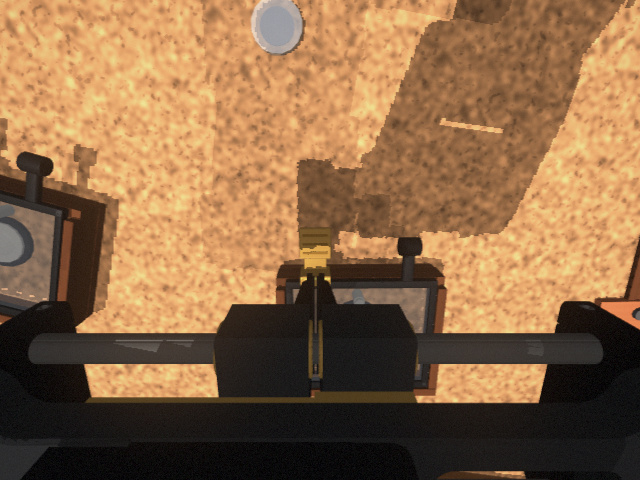

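The wrist view shows the pad at about u 300–331, v 229–259, with its centre at (315.5,244). The barrel is at (410,245). The jaws are square to the tray.

Run:
```python
from h import *
c=np.load('w1.npz')
print(pt(c,315.5,244,33),pt(c,315.5,244),pt(c,315.5,229,33),pt(c,315.5,259,33),pt(c,410,246,46),pt(c,410,244))
a,b=pt(c,278,266,45),pt(c,443,266,45); print(a,b,np.degrees(np.arctan2(*(b-a)[1::-1])))
```

```text
[491.9  88.1  33. ] [491.6  88.1  34. ] [478.6  85.9  33. ] [505.5  90.5  33. ] [476.4 165.5  46. ] [474.1 164.1  48.8]
[513.1  59.3  45. ] [489.3 197.9  45. ] 99.74364128703718
```

Both views agree: tab at about (491,88), pull at about (477,166.5), yaw 9.7°. Going down to just above the pad.

>>> arm_command --deltas '[{"dx": 0.001,"dy": 0,"dz": -0.02,"yaw": 0},{"dx": 0,"dy": 0,"dz": -0.025,"yaw": 0},{"dx": 0,"dy": 0,"dz": -0.025,"yaw": 0},{"dx": 0,"dy": 0,"dz": -0.02,"yaw": 0},{"dx": 0,"dy": 0,"dz": -0.012,"yaw": 0},{"dx": 0,"dy": 0,"dz": -0.003,"yaw": 0},{"dx": 0,"dy": 0,"dz": -0.002,"yaw": 0},{"dx": 0,"dy": 0,"dz": 0,"yaw": 0}]'

```text
t: 2.8
eef_pos: [489.0, 88.7, 55.2]
tcp_rot: [-3.142, 0.001, -2.969]
ft_force: [-0.8, 0.8, 0.7]
opening: 0.004
grip_force: 0.0
```

>>> arm_command --deltas '[{"dx": 0,"dy": 0,"dz": -0.002,"yaw": 0},{"dx": 0,"dy": 0,"dz": -0.002,"yaw": 0},{"dx": 0,"dy": 0,"dz": -0.001,"yaw": 0},{"dx": 0,"dy": 0,"dz": -0.001,"yaw": 0},{"dx": 0,"dy": 0,"dz": 0,"yaw": 0},{"dx": 0,"dy": 0,"dz": 0,"yaw": 0}]'

```text
t: 3.4
eef_pos: [488.5, 88.5, 48.6]
tcp_rot: [3.141, -0.001, -2.969]
ft_force: [-1.6, -1.1, 2.0]
opening: 0.004
grip_force: 1.4
```

Contact at 2 N, about 3.4 mm pressed. I'll go 3 mm further.

>>> arm_command --deltas '[{"dx": 0,"dy": 0,"dz": -0.001,"yaw": 0},{"dx": 0,"dy": 0,"dz": -0.001,"yaw": 0},{"dx": 0,"dy": 0,"dz": -0.001,"yaw": 0},{"dx": 0,"dy": 0,"dz": 0,"yaw": 0},{"dx": 0,"dy": 0,"dz": 0,"yaw": 0},{"dx": 0,"dy": 0,"dz": 0,"yaw": 0}]'

```text
t: 4.0
eef_pos: [488.5, 88.5, 45.8]
tcp_rot: [3.141, -0.0, -2.969]
ft_force: [-5.1, -1.1, 6.8]
opening: 0.004
grip_force: 4.0
```

Run:
```python
from h import *
c=snap('side','s1'); i=cv2.imread('pics/s1.png')[240:420,130:340]
cv2.imwrite('pics/s1c.png',cv2.resize(i,None,fx=3,fy=3,interpolation=cv2.INTER_CUBIC))
```

```text
(no output)
```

View pics/s1c.png

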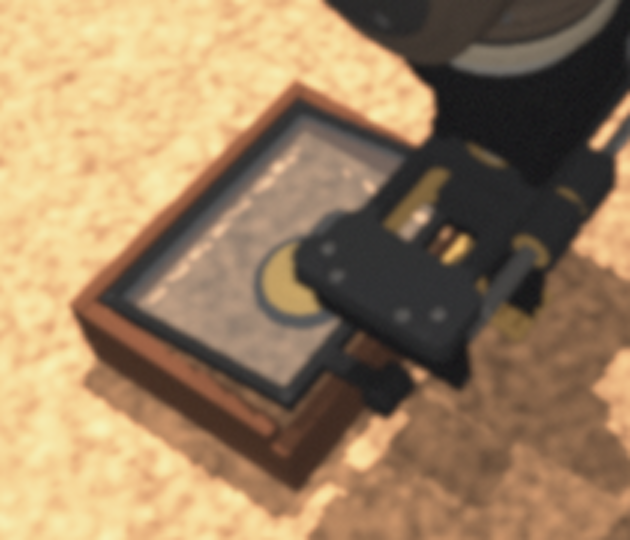

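The cover has popped: there's a gap at its front-left corner and the pull has risen. Next I rise, open the fingers, and go over the pull (expected at about (479,167,65)).

>>> arm_command --deltas '[{"dx": -0.001,"dy": 0,"dz": 0.01,"yaw": 0},{"dx": 0,"dy": 0,"dz": 0.025,"yaw": 0},{"dx": 0,"dy": 0,"dz": 0.035,"yaw": 0},{"dx": 0,"dy": 0,"dz": 0.03,"yaw": 0},{"dx": -0.002,"dy": 0.02,"dz": 0,"yaw": 0},{"dx": -0.003,"dy": 0.03,"dz": 0,"yaw": 0},{"dx": -0.004,"dy": 0.028,"dz": 0,"yaw": 0},{"dx": 0,"dy": 0,"dz": 0,"yaw": 0}]'

```text
t: 4.85
eef_pos: [478.7, 168.9, 146.4]
tcp_rot: [3.141, 0.002, -2.967]
ft_force: [-0.1, 0.8, 0.8]
opening: 0.004
grip_force: 0.0
```

>>> arm_command --deltas '[{"dx": 0,"dy": 0,"dz": 0,"yaw": 0},{"dx": 0,"dy": 0,"dz": 0,"yaw": 0},{"dx": 0,"dy": 0,"dz": 0,"yaw": 0},{"dx": 0,"dy": 0,"dz": 0,"yaw": 0}]' --gripper 0.06

```text
t: 5.25
eef_pos: [478.9, 165.9, 145.7]
tcp_rot: [3.142, 0.0, -2.97]
ft_force: [0.7, -0.7, -0.0]
opening: 0.284
grip_force: 0.0
```

Run:
```python
from h import *
c=snap('wrist','w2')
```

```text
(no output)
```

View pics/w2.png

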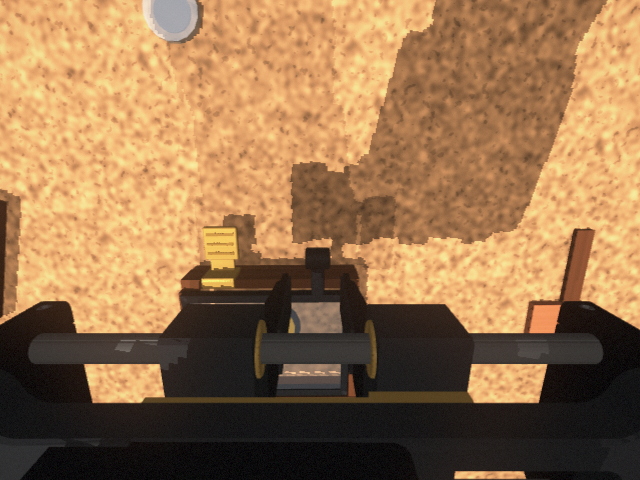

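The barrel is at (318,259), midway between the fingers, and the cover is raised. Checking its height.

Run:
```python
from h import *
c=np.load('w2.npz')
for v in(252,256,260,264,268): print(v,pt(c,318,v))
for u in (308,310,327,329): print(u,pt(c,u,260))
```

```text
252 [473.2 166.   70.2]
256 [475.7 166.4  71.6]
260 [478.3 166.8  72.8]
264 [481.5 167.4  72.3]
268 [485.4 168.1  69.6]
308 [479.6 159.9  72.6]
310 [479.3 161.2  72.7]
327 [477.3 173.2  72.6]
329 [477.  174.6  72.6]
```

Barrel centre comes out at (479,167,65), matching a 0.17 rad pop. Descending to 2 mm above centre and gripping.

>>> arm_command --deltas '[{"dx": 0,"dy": 0.001,"dz": 0,"yaw": 0},{"dx": 0,"dy": 0,"dz": 0,"yaw": 0},{"dx": 0,"dy": 0,"dz": -0.015,"yaw": 0},{"dx": 0,"dy": 0,"dz": -0.02,"yaw": 0},{"dx": 0,"dy": 0,"dz": -0.02,"yaw": 0},{"dx": 0,"dy": 0,"dz": -0.015,"yaw": 0},{"dx": 0,"dy": 0,"dz": -0.008,"yaw": 0},{"dx": 0,"dy": 0,"dz": 0,"yaw": 0}]'

```text
t: 6.1
eef_pos: [478.4, 167.4, 66.9]
tcp_rot: [3.142, -0.002, -2.969]
ft_force: [-0.9, -0.4, 0.3]
opening: 0.634
grip_force: 0.0
```

>>> arm_command --deltas '[{"dx": 0,"dy": 0,"dz": 0,"yaw": 0},{"dx": 0,"dy": 0,"dz": 0,"yaw": 0},{"dx": 0,"dy": 0,"dz": 0,"yaw": 0},{"dx": 0,"dy": 0,"dz": 0,"yaw": 0},{"dx": 0,"dy": 0,"dz": 0,"yaw": 0},{"dx": 0,"dy": 0,"dz": 0,"yaw": 0},{"dx": 0,"dy": 0,"dz": 0,"yaw": 0},{"dx": 0,"dy": 0,"dz": 0,"yaw": 0}]' --gripper 0.01

```text
t: 6.9
eef_pos: [478.7, 167.5, 67.7]
tcp_rot: [3.142, 0.0, -2.969]
ft_force: [0.5, -0.2, -0.1]
opening: 0.187
grip_force: 30.0
```

Run:
```python
import numpy as np
R=140;h=np.array([np.cos(np.radians(9.8)),np.sin(np.radians(9.8))])
a=np.linspace(.17,1.72,32)
# pull relative to the hinge: -R cos a along tray x, R sin a up
dh=np.diff(-R*np.cos(a)); dz=np.diff(R*np.sin(a))
for i in range(31): print(i,round(dh[i]*h[0],1),round(dh[i]*h[1],1),round(dz[i],1))
```

```text
0 1.3 0.2 6.9
1 1.7 0.3 6.8
2 2.0 0.3 6.7
3 2.3 0.4 6.6
4 2.7 0.5 6.5
5 3.0 0.5 6.3
6 3.3 0.6 6.2
7 3.6 0.6 6.0
8 3.9 0.7 5.8
9 4.1 0.7 5.6
10 4.4 0.8 5.4
11 4.7 0.8 5.1
12 4.9 0.9 4.9
13 5.2 0.9 4.6
14 5.4 0.9 4.4
15 5.6 1.0 4.1
16 5.8 1.0 3.8
17 6.0 1.0 3.5
18 6.1 1.1 3.2
19 6.3 1.1 2.9
20 6.4 1.1 2.6
21 6.5 1.1 2.2
22 6.6 1.1 1.9
23 6.7 1.2 1.6
24 6.8 1.2 1.2
25 6.8 1.2 0.9
26 6.9 1.2 0.5
27 6.9 1.2 0.2
28 6.9 1.2 -0.2
29 6.9 1.2 -0.5
30 6.8 1.2 -0.9
```

Gripped: opening 17.8 mm, against an 18 mm barrel. Swinging through the first part of the arc.

>>> arm_command --deltas '[{"dx": 0.0013,"dy": 0.0002,"dz": 0.0069,"yaw": 0},{"dx": 0.0017,"dy": 0.0003,"dz": 0.0068,"yaw": 0},{"dx": 0.002,"dy": 0.0003,"dz": 0.0067,"yaw": 0},{"dx": 0.0023,"dy": 0.0004,"dz": 0.0066,"yaw": 0},{"dx": 0.0027,"dy": 0.0005,"dz": 0.0065,"yaw": 0},{"dx": 0.003,"dy": 0.0005,"dz": 0.0063,"yaw": 0},{"dx": 0.0033,"dy": 0.0006,"dz": 0.0062,"yaw": 0},{"dx": 0.0036,"dy": 0.0006,"dz": 0.006,"yaw": 0},{"dx": 0,"dy": 0,"dz": 0,"yaw": 0}]'

```text
t: 7.8
eef_pos: [498.9, 171.0, 120.4]
tcp_rot: [3.141, 0.0, -2.969]
ft_force: [-1.5, 0.0, -0.4]
opening: 0.186
grip_force: 30.0
```

Forces are low, so I'll continue.

>>> arm_command --deltas '[{"dx": 0.0039,"dy": 0.0007,"dz": 0.0058,"yaw": 0},{"dx": 0.0041,"dy": 0.0007,"dz": 0.0056,"yaw": 0},{"dx": 0.0044,"dy": 0.0008,"dz": 0.0054,"yaw": 0},{"dx": 0.0047,"dy": 0.0008,"dz": 0.0051,"yaw": 0},{"dx": 0.0049,"dy": 0.0009,"dz": 0.0049,"yaw": 0},{"dx": 0.0052,"dy": 0.0009,"dz": 0.0046,"yaw": 0},{"dx": 0.0054,"dy": 0.0009,"dz": 0.0044,"yaw": 0},{"dx": 0.0056,"dy": 0.001,"dz": 0.0041,"yaw": 0},{"dx": 0.0058,"dy": 0.001,"dz": 0.0038,"yaw": 0},{"dx": 0.006,"dy": 0.001,"dz": 0.0035,"yaw": 0},{"dx": 0.0061,"dy": 0.0011,"dz": 0.0032,"yaw": 0},{"dx": 0,"dy": 0,"dz": 0,"yaw": 0}]'

```text
t: 9.0
eef_pos: [555.7, 181.0, 170.6]
tcp_rot: [3.141, 0.001, -2.969]
ft_force: [-3.0, 3.4, 3.5]
opening: 0.185
grip_force: 30.0
```

>>> arm_command --deltas '[{"dx": 0.0063,"dy": 0.0011,"dz": 0.0029,"yaw": 0},{"dx": 0.0064,"dy": 0.0011,"dz": 0.0026,"yaw": 0},{"dx": 0.0065,"dy": 0.0011,"dz": 0.0022,"yaw": 0},{"dx": 0.0066,"dy": 0.0011,"dz": 0.0019,"yaw": 0},{"dx": 0.0067,"dy": 0.0012,"dz": 0.0016,"yaw": 0},{"dx": 0.0068,"dy": 0.0012,"dz": 0.0012,"yaw": 0},{"dx": 0.0068,"dy": 0.0012,"dz": 0.0009,"yaw": 0},{"dx": 0.0069,"dy": 0.0012,"dz": 0.0005,"yaw": 0},{"dx": 0.0069,"dy": 0.0012,"dz": 0.0002,"yaw": 0},{"dx": 0.0069,"dy": 0.0012,"dz": -0.0002,"yaw": 0},{"dx": 0.0069,"dy": 0.0012,"dz": -0.0005,"yaw": 0},{"dx": 0.0068,"dy": 0.0012,"dz": -0.0009,"yaw": 0},{"dx": 0,"dy": 0,"dz": 0,"yaw": 0},{"dx": 0,"dy": 0,"dz": 0,"yaw": 0}]'

```text
t: 10.4
eef_pos: [636.0, 195.4, 183.3]
tcp_rot: [3.141, 0.003, -2.969]
ft_force: [-1.0, 5.8, 4.6]
opening: 0.185
grip_force: 30.0
```

The cover is at about 1.7 rad. Releasing and rising away.

>>> arm_command --deltas '[{"dx": 0,"dy": 0,"dz": 0,"yaw": 0},{"dx": 0,"dy": 0,"dz": 0,"yaw": 0},{"dx": 0,"dy": 0,"dz": 0,"yaw": 0},{"dx": 0,"dy": 0,"dz": 0,"yaw": 0},{"dx": 0,"dy": 0,"dz": 0,"yaw": 0},{"dx": 0,"dy": 0,"dz": 0,"yaw": 0},{"dx": 0,"dy": 0,"dz": 0.01,"yaw": 0},{"dx": 0,"dy": 0,"dz": 0.02,"yaw": 0},{"dx": 0,"dy": 0,"dz": 0.03,"yaw": 0},{"dx": 0,"dy": 0,"dz": 0.03,"yaw": 0},{"dx": -0.02,"dy": 0,"dz": 0.03,"yaw": 0},{"dx": -0.03,"dy": 0,"dz": 0.02,"yaw": 0},{"dx": -0.03,"dy": 0,"dz": 0,"yaw": 0},{"dx": -0.03,"dy": 0,"dz": 0,"yaw": 0},{"dx": 0,"dy": 0,"dz": 0,"yaw": 0},{"dx": 0,"dy": 0,"dz": 0,"yaw": 0}]' --gripper 0.06

```text
t: 12.0
eef_pos: [525.3, 194.8, 323.7]
tcp_rot: [3.141, 0.002, -2.969]
ft_force: [0.0, -0.5, 0.2]
opening: 0.631
grip_force: 0.0
```

Run:
```python
from h import *
c=snap('side','s2')
```

```text
(no output)
```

View pics/s2.png

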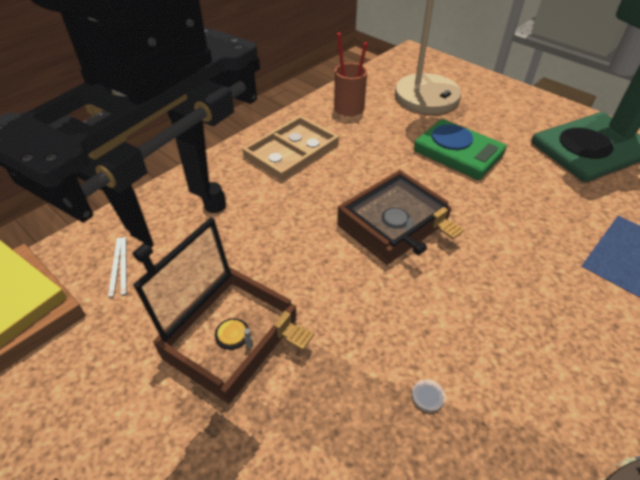

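The gold tray's cover stands upright, with the pull at (145,257). The silver tray is shut and the gripper is clear, so I'm handing in.

```bash
python3 -c "
from cell import job_done
print(job_done())"
```

```text
the job is handed in; nothing more can be done
None
```

I opened the gold ducat's cover to about 1.7 rad (just past upright) and let go, left the silver coin's tray shut, and handed the job in at about 12 s; no verdict came back.

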